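Load two grinding jars with a single-ball scoop

ROBOT

A 6-joint arm with a two-finger parallel gripper is mounted at the origin on the work surface. World frame = base frame: x ahead of the robot, y to its left, z up, the work surface at z = 0. Lengths are in mm, angles in rad, forces in N, time in s.
With the tool pointing down it reaches from about 400 to 925 mm from the base axis. Payload 12.5 kg.
Tool frame: the origin (TCP) lies at the very end of the fingers, on their centre line; the grasp point (between the pads) lies 19 mm behind it; z points along the fingers, y is the line along which they close (so a half turn about z gives the same grasp; the last joint's range is limited). The gripper opens to 95 mm and grips with 3 to 60 N. Pads are 20 mm wide; open, the fingers measure 119 mm over their backs; the gripper's body (75 mm by 180 mm) begins 59 mm behind the grasp point.
Start: joints at [-1.31, 0.491, 1.559, -0, 1.092, -0.106], TCP at [224.167, -583.434, 214.661] pointing down, gripper open.
Joint ranges: [-3.1, 3.1], [-0.84, 2.19], [0.05, 2.79], [-1.13, 4.28], [0.06, 2.93], [-2.69, 2.69]. Speed limits (rad/s): [2.22, 2.22, 2.79, 3.14, 3.14, 3.14].

INTERFACE

Orientations are given as [roll, pitch, yaw] about the fixed x, y, z axes, in that order (R = Rz(yaw) Ry(pitch) Rx(roll)).
In Python, from cell import * gives the robot as it stands.
- The arm moves only by the tool jog_arm, never from a script. Its argument "targets" is a list of rows, each an object with "turn": the turn, a rotation vector about the world's x, y, z in degrees, a list of three; "slide": the shift along the world's x, y, z in mm, a list of three; "claw": the opening in per cent of the stroke, from 0 (shut) to 100 (fully open). In form: [{"turn": [wx, wy, wz], "slide": [x, y, z], "claw": claw}, ...]. A call has 1 to 5 rows; each row shifts and turns the commanded pose from where the row before left it; what a row does not reach is not made up. A row lasts 1/8 s, in which the tool goes at most 62.5 mm and 10.7 degrees, less where a joint would pass 70% of its speed; a pose out of reach is approached as far as the arm can. A call with a gripper value outside its range is refused whole. The fingers move at their own pace and stop on an object; the grip force is fixed at half the most. Time passes only in rows, so rows that do not move let the fingers close. It gives the time, the measured TCP pose, the force, the opening and the grip force at its end, in the units of the state.
- state(): the state, without advancing time (a new reading comes with each control period).
- read_camera(name): name is "scene" or "top" or "wrist"; returns a dict with "frame" (420x560x3 uint8, blue, green, red), "mtx" (3x3 intrinsics, pixels), "k1" (the pictures are not rectified: a ray, as slopes to the right and down, at radius r is drawn at 1 + k1 r^2 times it, then the intrinsics apply), "R" (3x3) and "t" (3): a world point X has camera coordinates R X + t. Camera axes: x right, y down, z forward; pixel columns grow to the right and rows downward; lengths in mm; the calibration is good to about 2 mm. A picture is of the moment at which its call begins. There is no depth.
- job_done(): hands the job in; it is judged then, once.
Trained networks look in the newest picture that a camera, given by its name, has taken for a name from the list of things; names that differ only in an ending like _2 or _b are one class to them, and where a whole thing is asked for, a point or a joint stands for the part that bears it (a point fixed in the world has none). Each returns a list of dicts, best first, with "conf" (0 to 1); they miss things now and then, are a little off and sometimes report something else, mostly with a low value. They report only what shows in the picture. A call takes as long as a camera call. They do not tell look-alikes from the thing itself.
- look_for(query, camera): "xy" ([column, row] in pixels, amid what is visible of it).
The state is a dict: "t": time; "joints": joint angles; "qvel": joint speeds; "tau": joint torques, N m; "eef_pos": TCP position; "tcp_rot": TCP orientation; "ft_force": force on the tool from outside, world axes, zero at the start; "moment": the same for the moment, N m; "opening": opening from 0.0 (shut) to 1.0 (fully open); "grip_force": force on a finger pad.
Only numpy, scipy, OpenCV 4.12 (cv2) and the standard library are available. Lean on these libraries where they do the work, as an engineer would, in place of code of your own. Each camera call takes 0.05 s, during which the arm holds its last target. There are 200 camera calls.

TASK

Using the orange-handled scoop, which holds one ball at a time, put one white grinding ball into each of the two open steel jars, without ever touching a ball with the gripper. Leave the dark ball in the blue tray, keep the jars standing where they are and the other things undisturbed, and finally lay the scoop back on its grey rest the way it lay at the start.

Things in the scene. Friction and masses are not known exactly. Their poses are not given: they have to be found in the camera images.
- scoop_grip (a point): middle of the scoop's straight orange handle (115 mm long, 12 mm wide across y, 18 mm high along z), near its balance point: grip here from above, fingers across y. x runs along the handle to the pocket, z up when level. Scoop rigid, 173 mm long, 160 g. It starts level on the rest, this point 68 mm above the bench; a neck goes down from the handle to the pocket, whose underside is 60 mm lower
- scoop_seat (a point): where the centre of a carried ball lies: 100 mm ahead (x) of scoop_grip, 47.5 mm lower, 12.5 mm above the pocket's underside; same axes. The pocket, 48 mm wide outside, 43 mm inside, open in front and above, has 16 mm side walls and, 18.5 mm behind this point, a 26 mm back wall. Its floor: two rails 2.2 mm thick with a 29 mm slot between, ending in round lips 4.4 mm high
- scoop_tip (a point): front end of the scoop's lips, at the level of the pocket's underside, 11 mm ahead of the seat (111 mm ahead of scoop_grip, 60 mm below). Slid level along the tray floor, the rails pass under a ball; a pushed ball rolls ahead, so stop as it nears the back wall. Lifted, it sits behind the lips; it stays to about 20 degrees front-down and rolls out at 35 to 45
- rest_top (a point): grey scoop rest, fixed to the bench: base 130 x 56 x 6 mm, two saddles 12 mm thick, 34 mm wide, 40 mm either side of this point along x. This point is midway between them at the height of their bearing faces, 59 mm above the bench. Flaring cheeks 16 mm high leave a slot about 20 mm wide for the handle. x: where the lying scoop's pocket points; scoop_grip then lies 9 mm above this point
- tray_floor (a point): blue ball tray, fixed, 190 mm long (x), 184 mm wide (y). This point: middle of the floor's upper face, 5 mm above the bench; z up. Three lanes 56 mm wide along x, centre lines at y = -60, 0, +60 mm, one ball near the middle of each. Dividers 18 mm, outer walls 28 mm above the floor. Floor flat to 75 mm either side of the middle, then both ends slope up at 60 degrees, 25 mm high
- ball_w1_center (a point): white grinding ball, 36 mm in diameter, about 55 g; this point is its centre. It lies in one of the tray's three lanes (which one varies), centre 18 mm above the tray floor. The two white balls are interchangeable. Smooth and slippery; rolls when pushed off-centre, but settles soon
- ball_w2_center (a point): white grinding ball, 36 mm in diameter, about 55 g; this point is its centre. It lies in one of the tray's three lanes (which one varies), centre 18 mm above the tray floor. The two white balls are interchangeable. Smooth and slippery; rolls when pushed off-centre, but settles soon
- ball_dark_center (a point): black ball, 36 mm in diameter, about 80 g; this point is its centre. It lies in one of the tray's lanes and must stay in the tray
- jar1_rim (a point): middle of the mouth of an open, empty round steel grinding jar standing loose on the bench, 60 mm above the bench; jar 80 mm in diameter outside, 72 mm inside, floor 5 mm thick, 0.6 kg
- jar2_rim (a point): middle of the mouth of an open, empty round steel grinding jar standing loose on the bench, 60 mm above the bench; jar 80 mm in diameter outside, 72 mm inside, floor 5 mm thick, 0.6 kg
- lid1: steel lid of a grinding jar lying on the bench, 82 mm in diameter, 28 mm high; origin at its underside. Bystander, leave it alone
- lid2: second steel lid of the same kind; origin at its underside. Bystander, leave it alone
- washbottle: clear bottle with red cap, 70 mm in diameter, 170 mm high, standing at the far left; origin at its underside. Bystander
- beaker: glass beaker, 72 mm in diameter at the rim, 85 mm high, near the robot on its left; origin at its underside. Bystander
- tube: capped plastic tube lying flat, 110 mm long, 34 mm thick at its blue cap, on the robot's right; origin at its underside. Bystander
- timer: white bench timer lying flat, 60 x 75 x 22 mm, beyond the tray; origin at its underside. Bystander
- jar1: the jar under jar1_rim; origin at the centre of its underside
- jar2: the jar under jar2_rim; origin at the centre of its underside
- scoop: the scoop; origin 60 mm below and 100 mm ahead of scoop_grip, at the pocket's underside
Not all that is in view belongs to the job. Leave any green look-alike of the part that bears rest_top alone.

How it is judged:
By the outcome, as a careful person would: the job done as asked, in the order asked, and still so for the second after the job is handed in, with the robot touching nothing.
It also fails if it takes over 64 s, if anything falls off the work surface, if the arm or the gripper's body presses on something with over 40 N, if the wrist force passes 120 N, or if a joint passes its speed limit or range.

## Working session

There is one attempt and no reset: what is moved stays moved. The work goes in short steps, Python scripts to look and compute and a tool call to move; the robot and the scene stay as the last step left them, time stands still between calls to the robot, and variables do not carry over. Pictures are saved under pics/ and viewed, at most 10 in all, crops included, and the job is handed in when it is done.

Besides the shell and the picture viewer there is one more tool, called after "Emit:" in YAML: its name, and indented under it one key for each argument. jog_arm: Moves the arm, as the interface text tells. Its arguments: {"type":"object","properties":{"targets":{"type":"array","items":{"type":"object","properties":{"turn":{"type":"array","items":{"type":"number"}},"slide":{"type":"array","items":{"type":"number"}},"claw":{"type":"number"}}}}},"required":["targets"]}

```bash
mkdir -p pics; cat > h.py <<'E'
from cell import *
import numpy as np, cv2
def ray(c,uv):
    K=np.array(c["mtx"]);p=np.array([(uv[0]-K[0,2])/K[0,0],(uv[1]-K[1,2])/K[1,1]])
    q=p.copy()
    for _ in range(20): q=p/(1+c["k1"]*(q@q))
    R=np.array(c["R"]);t=np.array(c["t"]).ravel()
    return -R.T@t, R.T@np.array([q[0],q[1],1])
def atz(c,uv,z):
    o,d=ray(c,uv); return o+d*(z-o[2])/d[2]
def proj(c,X):
    p=np.array(c["R"])@np.array(X,float)+np.array(c["t"]).ravel();q=p[:2]/p[2];q=q*(1+c["k1"]*(q@q));K=np.array(c["mtx"])
    return np.array([K[0,0]*q[0]+K[0,2],K[1,1]*q[1]+K[1,2]])
E
python3 - <<'E'
from h import *
c=read_camera("top");s=read_camera("scene")
cv2.imwrite("pics/top.png",c["frame"]);cv2.imwrite("pics/scene.png",s["frame"])
Z=dict(scoop_grip=68,rest_top=59,tray_floor=5,ball_w1_center=23,ball_dark_center=23,jar1_rim=60,lid1=20,beaker=50,washbottle=100,tube=17,timer=20,scoop_tip=8,scoop_seat=20)
for n,z in Z.items():
  for cam,cc in(("top",c),("scene",s)):
    for r in look_for(n,cam)[:4]:
      print(n,cam,round(r["conf"],2),np.round(r["xy"]),np.round(atz(cc,r["xy"],z)[:2]))
print(state()["t"])
E
```

```text
scoop_grip top 0.59 [196. 215.] [464. 207.]
scoop_grip scene 0.8 [338. 203.] [479. 179.]
rest_top top 0.94 [210. 276.] [314. 174.]
rest_top top 0.69 [214. 222.] [446. 163.]
rest_top top 0.59 [159. 316.] [219. 299.]
rest_top top 0.58 [197. 214.] [467. 204.]
rest_top scene 0.74 [302. 194.] [370. 132.]
rest_top scene 0.68 [324. 173.] [286. 279.]
rest_top scene 0.64 [339. 204.] [470. 192.]
rest_top scene 0.57 [180. 224.] [ 351. -225.]
tray_floor top 0.66 [354. 204.] [ 493. -185.]
tray_floor scene 0.68 [217. 264.] [ 481. -186.]
ball_w1_center top 0.72 [356. 208.] [ 479. -187.]
ball_w1_center scene 0.71 [213. 258.] [ 479. -194.]
ball_w1_center scene 0.2 [208. 247.] [ 429. -185.]
ball_dark_center top 0.64 [356. 225.] [ 436. -188.]
ball_dark_center scene 0.64 [208. 247.] [ 429. -185.]
ball_dark_center scene 0.49 [249. 323.] [ 704. -218.]
jar1_rim top 0.56 [244. 149.] [627.  88.]
jar1_rim top 0.45 [198. 211.] [473. 202.]
jar1_rim scene 0.85 [347. 254.] [661.  58.]
lid1 top 0.91 [109. 182.] [559. 445.]
lid1 top 0.66 [288.  99.] [771. -24.]
lid1 scene 0.76 [344. 311.] [770. -36.]
lid1 scene 0.57 [422. 211.] [576. 426.]
beaker top 0.97 [125. 246.] [389. 387.]
beaker scene 0.76 [368. 181.] [387. 379.]
beaker scene 0.25 [338. 201.] [442. 211.]
washbottle top 0.93 [129. 128.] [679. 373.]
washbottle top 0.25 [194. 156.] [601. 207.]
washbottle scene 0.59 [448. 216.] [710. 341.]
washbottle scene 0.21 [346. 254.] [702.  14.]
tube top 0.79 [465. 222.] [ 439. -469.]
tube scene 0.72 [ 94. 286.] [ 433. -461.]
tube scene 0.2 [342. 202.] [411. 256.]
timer top 0.62 [357. 121.] [ 707. -200.]
timer top 0.43 [356. 208.] [ 480. -188.]
timer top 0.36 [357. 228.] [ 430. -190.]
timer scene 0.85 [252. 322.] [ 700. -209.]
scoop_tip top 0.94 [195. 215.] [472. 218.]
scoop_tip scene 0.58 [338. 203.] [396. 252.]
scoop_seat top 0.67 [242. 148.] [640.  97.]
scoop_seat scene 0.62 [340. 201.] [407. 250.]
1.4
```

View pics/top.png

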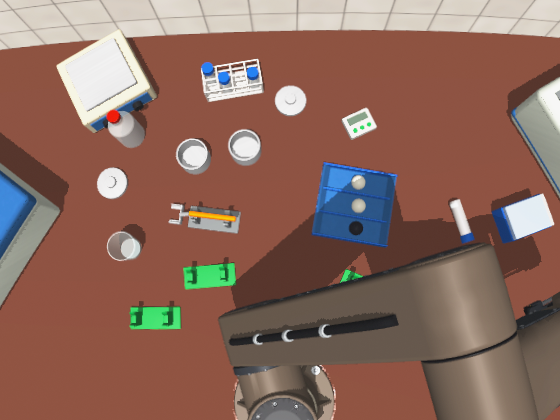

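View pics/scene.png

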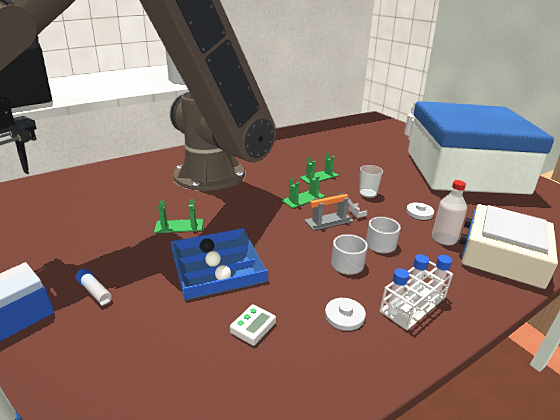

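Top: scoop at about (205,216) with its pocket to the left at (177,213). Tray centre is about (355,205), with white balls at (358,182) and (358,205) and the dark one at (356,228). Jars are at (193,156) and (244,147). Next I'll measure more exactly.

```bash
python3 - <<'E'
from h import *
c=read_camera("top");f=c["frame"]
print(np.round(ray(c,(280,210))[0]),state()["tcp_rot"],state()["eef_pos"])
w=read_camera("wrist"); print("wrist cam pos",np.round(ray(w,(280,210))[0]),np.round(w["R"],2).tolist())
hsv=cv2.cvtColor(f,cv2.COLOR_BGR2HSV)
m=cv2.inRange(hsv,(10,150,140),(24,255,255)); m[:,:150]=0;m[:,280:]=0;m[:190]=0;m[240:]=0
ys,xs=np.nonzero(m);pts=np.array([atz(c,(x,y),77)[:2] for x,y in zip(xs,ys)])
(cx,cy),wh,a=cv2.minAreaRect(pts.astype(np.float32));u=np.linalg.svd(pts-pts.mean(0))[2][0]
pr=(pts-pts.mean(0))@u
print("handle",len(pts),pts.mean(0),(cx,cy),wh,a,"yaw",np.degrees(np.arctan2(*u[::-1])),pr.min(),pr.max())
m=cv2.inRange(hsv,(100,120,40),(125,255,255));r=np.zeros_like(m);r[155:250,305:402]=1;m*=r
cn=max(cv2.findContours(m,0,1)[0],key=cv2.contourArea)
cn=cv2.convexHull(cn); P=np.array([atz(c,p[0],33)[:2] for p in cn],np.float32)
print("tray",cv2.minAreaRect(P))
g=cv2.cvtColor(f,cv2.COLOR_BGR2GRAY)
for b in((358,182),(358,205)):
    x,y=b;k=(g[y-9:y+10,x-9:x+10]>110)&(hsv[y-9:y+10,x-9:x+10,1]<90);yy,xx=np.nonzero(k);q=(xx.mean()+x-9,yy.mean()+y-9)
    print("ball",len(xx),q,atz(c,q,23))
A=np.hstack([cv2.resize(f[130:245,150:270],None,fx=3.3,fy=3.3,interpolation=2),cv2.resize(f[150:265,300:420],None,fx=3.3,fy=3.3,interpolation=2)])
cv2.imwrite("pics/crop.png",A);print(A.shape)
E
```

```text
[ 283.  -20. 1343.] [3.14147564e+00 1.59313050e-05 3.66832005e-01] [ 224.17626496 -583.43386979  214.67327967]
wrist cam pos [ 287. -559.  386.] [[0.36, -0.93, 0.0], [-0.91, -0.35, 0.24], [-0.23, -0.09, -0.97]]
handle 242 [459.29324208 167.74447321] (458.5221252441406, 165.87399291992188) (113.70344543457031, 13.84762954711914) 81.89712524414062 yaw -97.77742165189652 -54.86586532904169 58.8050451669601
tray ((488.0258483886719, -184.34304809570312), (189.32521057128906, 187.49305725097656), 79.20578002929688)
ball 165 (np.float64(357.9878787878788), np.float64(181.84242424242424)) [ 545.97988505 -195.74428982   23.        ]
ball 164 (np.float64(358.2256097560976), np.float64(205.33536585365854)) [ 485.92178815 -193.99216345   23.        ]
(380, 792, 3)
```

View pics/crop.png

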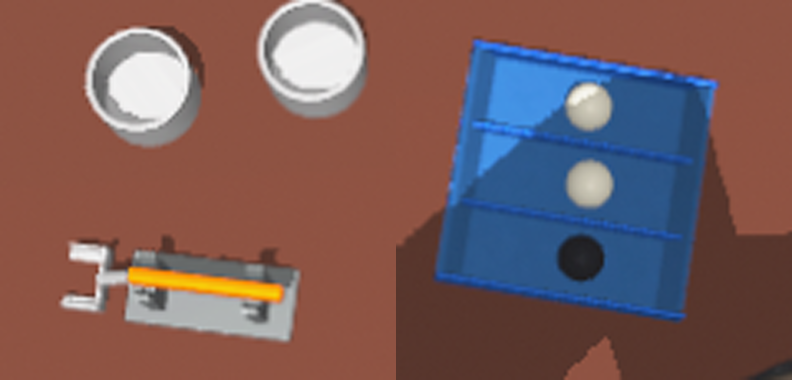

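The crop confirms the pocket points to +y (yaw about 82°) and the tray lanes run at about 79°. I'll move over the tray and take a wrist view.

Emit:
jog_arm:
  targets:
    - {"turn": [0,0,7.5],"slide": [33,45,6],"claw": 60}
    - {"turn": [0,0,7.5],"slide": [33,45,6],"claw": 60}
    - {"turn": [0,0,7.5],"slide": [33,45,6],"claw": 60}
    - {"turn": [0,0,7.5],"slide": [33,45,6],"claw": 60}
    - {"turn": [0,0,7.5],"slide": [33,45,6],"claw": 60}

```text
t: 2.12
eef_pos: [390.0, -357.0, 245.1]
tcp_rot: [3.141, 0.0, 1.025]
ft_force: [1.2, 0.3, 0.2]
opening: 0.606
grip_force: 0.0
```

Emit:
jog_arm:
  targets:
    - {"turn": [0,0,7.5],"slide": [33,45,6],"claw": 60}
    - {"turn": [0,0,7.5],"slide": [33,45,6],"claw": 60}
    - {"turn": [0,0,7.5],"slide": [33,45,6],"claw": 60}
    - {"turn": [0,0,0],"slide": [0,0,0],"claw": 60}

```text
t: 2.62
eef_pos: [489.8, -220.8, 263.1]
tcp_rot: [3.14, 0.0, 1.42]
ft_force: [-0.3, -0.3, 0.7]
opening: 0.6
grip_force: 0.0
```

```bash
python3 - <<'E'
from h import *
w=read_camera("wrist");cv2.imwrite("pics/w1.png",w["frame"])
s=state();print(s["t"],s["eef_pos"],np.degrees(s["tcp_rot"]))
print(np.round(ray(w,(280,210))[0]),w["mtx"])
E
```

```text
2.675 [ 488.87344513 -222.17469674  262.83238556] [1.79972671e+02 1.63627133e-02 8.11739176e+01]
[ 500. -153.  434.] [[351.55775556   0.         283.33904627]
 [  0.         351.55775556 212.84400956]
 [  0.           0.           1.        ]]
```

View pics/w1.png

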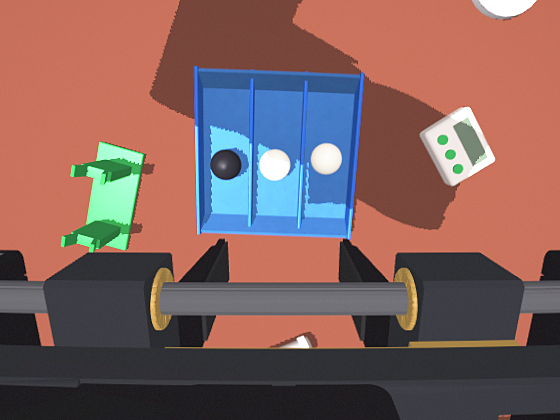

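The wrist view shows the dark ball at (226,164), white balls at (275,164) and (326,158), and dividers near columns 251 and 304. Nothing blocks the way.

```bash
cat >> h.py <<'E'
def wballs(w,boxes):
    f=w["frame"];h=cv2.cvtColor(f,cv2.COLOR_BGR2HSV);o=[]
    m=((h[...,1]<75)&(h[...,2]>95)).astype(np.uint8)
    for x0,x1,y0,y1 in boxes:
        mm=np.zeros_like(m);mm[y0:y1,x0:x1]=m[y0:y1,x0:x1]
        cs=cv2.findContours(mm,0,1)[0]
        if not cs: continue
        cn=max(cs,key=cv2.contourArea);(x,y),r=cv2.minEnclosingCircle(cn)
        o.append(((round(x,1),round(y,1)),round(r,1),np.round(atz(w,(x,y),23),1)))
    return o
E
python3 - <<'E'
from h import *
w=read_camera("wrist");f=w["frame"];h=cv2.cvtColor(f,cv2.COLOR_BGR2HSV)
for b in wballs(w,[(254,297,140,190),(307,350,135,185)]):print(b)
m=cv2.inRange(h,(100,120,40),(125,255,255));r=np.zeros_like(m);r[60:240,185:370]=1
cn=max(cv2.findContours(m*r,0,1)[0],key=cv2.contourArea);cn=cv2.convexHull(cn)
q=cv2.approxPolyDP(cn,6,True)[:,0];print(q)
P=np.array([atz(w,p,33)[:2] for p in cn[:,0]],np.float32);R=cv2.minAreaRect(P);print(R)
for p in q: print(np.round(atz(w,p,33)))
# model check: project lane lines
for c,a in((R[0],79.2),):
  d=np.array([np.cos(np.radians(a)),np.sin(np.radians(a))]);n=np.array([-d[1],d[0]])
  for b in wballs(w,[(254,297,140,190),(307,350,135,185)]):
    v=b[2][:2]-np.array(c);print("s",v@d,"lat",v@n)
E
```

```text
((275.2, 163.0), 15.7, array([ 483.6, -196. ,   23. ]))
((326.6, 156.7), 15.9, array([ 543.6, -198. ,   23. ]))
[[195  65]
 [364  71]
 [351 237]
 [199 233]]
((486.87396240234375, -187.5054931640625), (188.69155883789062, 184.0050506591797), 79.19673156738281)
[416. -78.  33.]
[ 594. -112.   33.]
[ 560. -296.   33.]
[ 381. -263.   33.]
s -8.957525145024503 lat 1.624259669511921
s 0.3207792286615892 lat -57.68773800338085
```

Emit:
jog_arm:
  targets:
    - {"turn": [0,0,0.7],"slide": [-5,55,-10],"claw": 60}
    - {"turn": [0,0,0],"slide": [-5,55,-10],"claw": 60}
    - {"turn": [0,0,0],"slide": [-5,55,-10],"claw": 60}
    - {"turn": [0,0,0],"slide": [-5,55,-10],"claw": 60}
    - {"turn": [0,0,0],"slide": [-5,55,-10],"claw": 60}

```text
t: 3.35
eef_pos: [462.8, 51.8, 212.4]
tcp_rot: [3.141, 0.0, 1.423]
ft_force: [0.8, 0.4, 0.8]
opening: 0.599
grip_force: 0.0
```

Emit:
jog_arm:
  targets:
    - {"turn": [0,0,0],"slide": [-5,55,0],"claw": 60}
    - {"turn": [0,0,0],"slide": [0,0,0],"claw": 60}

```text
t: 3.6
eef_pos: [457.6, 108.1, 212.5]
tcp_rot: [-3.141, 0.0, 1.428]
ft_force: [1.1, -1.6, -0.8]
opening: 0.598
grip_force: 0.0
```

```bash
python3 - <<'E'
from h import *
w=read_camera("wrist");f=w["frame"];cv2.imwrite("pics/w2.png",f)
s=state();print(s["t"],s["eef_pos"],np.degrees(s["tcp_rot"]))
h=cv2.cvtColor(f,cv2.COLOR_BGR2HSV)
m=cv2.inRange(h,(8,150,120),(24,255,255))
m=cv2.morphologyEx(m,cv2.MORPH_OPEN,np.ones((3,3)));cn=max(cv2.findContours(m,0,1)[0],key=cv2.contourArea)
P=np.array([atz(w,p,77)[:2] for p in cn[:,0]],np.float32);print(cv2.minAreaRect(P),cv2.minAreaRect(cn))
E
```

```text
3.65 [458.02107513 106.63624729 212.55562736] [-1.79995190e+02  1.54101324e-02  8.17650157e+01]
((453.54864501953125, 133.53627014160156), (50.2310905456543, 11.58907413482666), 81.71904754638672) ((274.5, 175.5), (57.0, 13.0), 90.0)
```

View pics/w2.png

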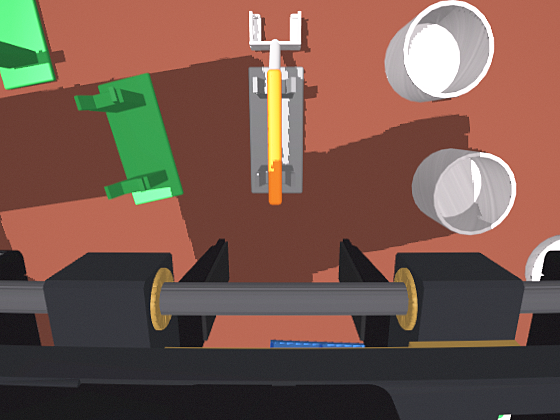

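The wrist view shows the handle from (274,68) to (275,204), the pocket at (275,30), the jars' mouths at about (448,48) and (478,190), and the gripper centred over the handle line.

```bash
python3 - <<'E'
from h import *
w=read_camera("wrist");f=w["frame"]
h=cv2.cvtColor(f,cv2.COLOR_BGR2HSV)
m=cv2.inRange(h,(8,140,110),(36,255,255));m[:,:262]=0;m[:,290:]=0;m[215:]=0
m=cv2.morphologyEx(m,cv2.MORPH_OPEN,np.ones((3,3)));cn=max(cv2.findContours(m,0,1)[0],key=cv2.contourArea)
P=np.array([atz(w,p,77)[:2] for p in cn[:,0]],np.float32);print(cv2.minAreaRect(P),cv2.boundingRect(cn))
for r in (70,100,130,160,195):
    xs=np.nonzero(m[r])[0];print(r,xs.min(),xs.max(),np.round(atz(w,((xs.min()+xs.max())/2,r),77),1))
# jars: top-view rims
c=read_camera("top");g=cv2.cvtColor(c["frame"],cv2.COLOR_BGR2GRAY)
for b in((193,156),(244,147)):
    x,y=b;p=cv2.resize(g[y-25:y+25,x-25:x+25],None,fx=4,fy=4,interpolation=2)
    H=cv2.HoughCircles(p,cv2.HOUGH_GRADIENT,1,30,param1=100,param2=15,minRadius=52,maxRadius=76)
    for q in H[0][:2]: 
        uv=((q[0]+.5)/4-.5+x-25,(q[1]+.5)/4-.5+y-25);print(uv,q[2]/4,np.round(atz(c,uv,60)))
E
```

```text
((458.0416259765625, 164.31298828125), (113.44415283203125, 12.020066261291504), 82.1636734008789) (267, 68, 15, 136)
70 266 279 [465.5 219.   77. ]
100 272 279 [464.4 195.1  77. ]
130 267 280 [459.1 171.1  77. ]
160 267 280 [455.3 146.   77. ]
195 268 281 [451.5 115.3  77. ]
(np.float32(191.75), np.float32(153.75)) 14.075 [618. 220.  60.]
(np.float32(245.25), np.float32(144.0)) 14.775 [640.  86.  60.]
```

Emit:
jog_arm:
  targets:
    - {"turn": [0,0,0.3],"slide": [0,35,-30],"claw": 60}
    - {"turn": [0,0,0],"slide": [0,23.4,-30],"claw": 60}
    - {"turn": [0,0,0],"slide": [0,0,-45],"claw": 60}
    - {"turn": [0,0,0],"slide": [0,0,-40],"claw": 60}
    - {"turn": [0,0,0],"slide": [0,0,-18.7],"claw": 60}

```text
t: 4.38
eef_pos: [458.1, 162.9, 47.1]
tcp_rot: [-3.139, 0.001, 1.428]
ft_force: [-0.1, 0.7, 0.5]
opening: 0.602
grip_force: 0.0
```

Emit:
jog_arm:
  targets:
    - {"turn": [0,0,0],"slide": [0,0,0],"claw": 30}
    - {"turn": [0,0,0],"slide": [0,0,0],"claw": 5}
    - {"turn": [0,0,0],"slide": [0,0,0],"claw": 5}
    - {"turn": [0,0,0],"slide": [0,0,0],"claw": 5}

```text
t: 4.88
eef_pos: [458.5, 164.9, 49.6]
tcp_rot: [3.14, -0.0, 1.431]
ft_force: [-0.1, 0.3, -0.0]
opening: 0.237
grip_force: 0.0
```

Emit:
jog_arm:
  targets:
    - {"turn": [0,0,0],"slide": [0,0,0],"claw": 5}
    - {"turn": [0,0,0],"slide": [0,0,0],"claw": 5}
    - {"turn": [0,0,0],"slide": [0,0,0],"claw": 5}

```text
t: 5.25
eef_pos: [458.3, 165.0, 49.3]
tcp_rot: [3.141, -0.0, 1.432]
ft_force: [-0.4, -1.2, 5.6]
opening: 0.124
grip_force: 30.0
```

Emit:
jog_arm:
  targets:
    - {"turn": [0,0,0],"slide": [0,0,10],"claw": 5}
    - {"turn": [0,0,0],"slide": [0,0,40],"claw": 5}
    - {"turn": [0,0,0],"slide": [0,0,50],"claw": 5}
    - {"turn": [0,0,0],"slide": [0,0,0],"claw": 5}

```text
t: 5.75
eef_pos: [459.4, 165.3, 152.2]
tcp_rot: [3.136, -0.002, 1.432]
ft_force: [-0.3, -0.6, -2.8]
opening: 0.125
grip_force: 30.0
```

```bash
python3 - <<'E'
from h import *
w=read_camera("wrist");f=w["frame"];cv2.imwrite("pics/w3.png",f)
s=state();print(s["t"],s["eef_pos"],np.degrees(s["tcp_rot"]),s["opening"],s["ft_force"])
p=np.array(s["eef_pos"]);a=s["tcp_rot"][2];d=np.array([np.cos(a),np.sin(a),0]);n=np.array([-d[1],d[0],0]);z=np.array([0,0,1])
g=p+19*z
for nm,X in dict(tipL=g+111*d-60*z+19*n,tipR=g+111*d-60*z-19*n,backL=g+81.5*d-34*z+24*n,backR=g+81.5*d-34*z-24*n,seat=g+100*d-47.5*z,hend=g+57.5*d+9*z).items(): print(nm,proj(w,X).round(1))
E
```

```text
5.8 [458.48596648 165.11680123 150.32521962] [ 1.79830378e+02 -6.01017939e-02  8.20247036e+01] 0.12026450881500383 [ 0.42182285 -0.28519571 -1.09114738]
tipL [247.4  48.5]
tipR [314.5  48.5]
backL [234.2  99.1]
backR [327.8  99.1]
seat [281.   65.2]
hend [281.  152.4]
```

View pics/w3.png

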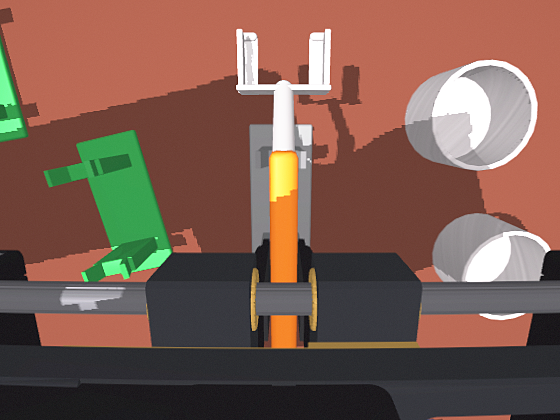

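The wrist view shows the scoop held straight, columns about 284. But the back wall's inner face is at row 85 (predicted 99) and the tips at row 32 (predicted 48), so the scoop may be pitched a little. I'll fit this.

```bash
python3 - <<'E'
from h import *
from scipy.optimize import least_squares
w=read_camera("wrist");f=w["frame"].astype(int);g=f.sum(2)//3;sat=f.max(2)-f.min(2)
for x in (239,250,260,275,300,310,319,328): print(x,[(int(r),int(g[r,x])) for r in np.nonzero(np.abs(np.diff(g[:130,x]))>25)[0]])
for r in (40,60,80,89): print("row",r,[(int(c),int(g[r,c])) for c in 225+np.nonzero(np.abs(np.diff(g[r,225:345]))>25)[0]])
s=state();p=np.array(s["eef_pos"]);a=s["tcp_rot"][2];d=np.array([np.cos(a),np.sin(a),0]);n=np.array([-d[1],d[0],0]);z=np.array([0,0,1.])
def P(ph,x,h,y=0,off=0):
    c,q=np.cos(ph),np.sin(ph);return proj(w,p+19*z+(c*x-q*h+off)*d+(q*x+c*h)*z+y*n)
for deg in(0,1,2,3,4,5,6):
    ph=np.radians(deg)
    print(deg,"tip",P(ph,111,-58,18).round(),"backtop",P(ph,81.5,-34,24).round(),"backbot",P(ph,81.5,-58,0).round(),"sidefront",P(ph,100,-44,24).round(),"hend",P(ph,57.5,9,6).round())
c=read_camera("scene");cv2.imwrite("pics/s2.png",cv2.resize(c["frame"][120:260,280:430],None,fx=4,fy=4,interpolation=2))
# scene predicted for level & pitched
w=c
for deg in(0,4): print(deg,[(k,((P(np.radians(deg),*v)-[280,120])*4).round()) for k,v in dict(tipR=(111,-60,-22),tipL=(111,-60,22),backtop=(81.5,-34,0),hfront=(57.5,9,0),hback=(-57.5,9,0)).items()])
E
```

```text
239 [(28, 137), (89, 255), (91, 134), (92, 235)]
250 [(31, 110), (32, 192), (39, 239), (41, 181), (84, 215), (89, 255), (94, 137)]
260 [(67, 108), (83, 53), (84, 188), (89, 255), (94, 119), (122, 69), (123, 95)]
275 [(69, 135), (83, 56), (84, 192)]
300 [(64, 105), (83, 51), (84, 201), (89, 255), (94, 118), (104, 83), (122, 71), (123, 126), (124, 205), (126, 243), (127, 204)]
310 [(33, 112), (89, 255), (98, 131), (102, 75), (123, 142), (124, 191)]
319 [(31, 110), (32, 193), (39, 249), (40, 194), (89, 255), (99, 129), (104, 89)]
328 [(28, 136), (89, 255), (91, 123), (92, 151), (100, 103)]
row 40 [(235, 113), (236, 161), (241, 255), (242, 218), (243, 107), (249, 127), (250, 160), (253, 195), (254, 148), (257, 235), (308, 106), (311, 255), (312, 229), (324, 167), (329, 255), (330, 222)]
row 60 [(236, 104), (242, 251), (243, 131), (244, 104), (246, 255), (250, 214), (257, 255), (308, 108), (322, 250), (323, 162), (329, 255), (330, 143)]
row 80 [(236, 70), (237, 42), (242, 255), (243, 159), (244, 103), (246, 255), (253, 220), (257, 255), (279, 60), (280, 116), (281, 157), (284, 235), (286,
[... 463 characters left out ...]
.] backtop [233.  95.] backbot [282.  96.] sidefront [235.  57.] hend [266. 154.]
4 tip [248.  36.] backtop [233.  93.] backbot [282.  94.] sidefront [234.  55.] hend [266. 155.]
5 tip [248.  34.] backtop [233.  92.] backbot [282.  92.] sidefront [234.  53.] hend [266. 156.]
6 tip [247.  31.] backtop [232.  91.] backbot [282.  90.] sidefront [233.  51.] hend [266. 157.]
0 [('tipR', array([357., 260.])), ('tipL', array([322., 235.])), ('backtop', array([309., 220.])), ('hfront', array([286., 167.])), ('hback', array([134., 192.]))]
4 [('tipR', array([364., 249.])), ('tipL', array([328., 224.])), ('backtop', array([312., 212.])), ('hfront', array([286., 162.])), ('hback', array([133., 198.]))]
```

View pics/s2.png

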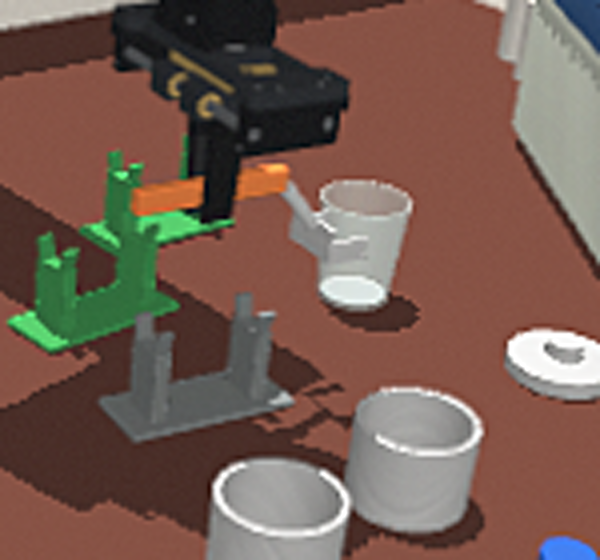

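```bash
python3 - <<'E'
from h import *
w=read_camera("wrist");s=state();print(s["eef_pos"],s["t"])
o=ray(w,(280,210))[0]; p=np.array(s["eef_pos"])
o2=o-p+np.array([458.0,106.6,212.56]); w2=dict(w);w2["t"]=-np.array(w["R"])@o2
f=cv2.imread("pics/w2.png").astype(int);g=f.sum(2)//3
for x in (250,255,265,275,290,300): print(x,[(int(r),int(g[r,x])) for r in np.nonzero(np.abs(np.diff(g[:80,x]))>25)[0]])
d=np.array([np.cos(np.radians(82)),np.sin(np.radians(82))]);G=np.array([458.2,165])
for nm,uv,z in(("tip",(253,13),10),("backin",(265,41),34),("backout",(265,47),34),("hfront",(274,68),77),("hback",(274,204),77)):
    print(nm,(atz(w2,uv,z)[:2]-G)@d)
for nm,uv,z in(("tip",(250,31.5),150.3+19-58),("backin",(265,84),150.3+19-34),("backout",(265,89.5),150.3+19-34),("hfront",(284,152),150.3+28)):
    print(nm,(atz(w,uv,z)[:2]-p[:2])@d)
E
```

```text
[457.52098759 164.83487517 147.99314214] 5.95
250 [(10, 124), (43, 255), (44, 229), (45, 122), (46, 243), (47, 185), (54, 126), (66, 82), (67, 118)]
255 [(13, 138), (15, 255), (16, 212), (17, 167), (18, 140), (40, 214), (43, 255), (44, 222), (49, 133), (50, 107), (51, 77), (58, 108), (66, 82), (76, 151)]
265 [(23, 111), (25, 100), (36, 124), (37, 94), (39, 58), (40, 101), (43, 255), (44, 213), (49, 127), (51, 67), (52, 98), (66, 132), (67, 196), (76, 251), (77, 201)]
275 [(38, 116), (68, 241)]
290 [(13, 116), (14, 154), (16, 205), (43, 255), (44, 201), (49, 131), (66, 88)]
300 [(10, 120), (43, 255), (44, 182), (45, 109), (50, 73), (51, 100), (66, 136), (67, 199), (76, 235), (78, 169)]
tip 116.81528423993457
backin 86.055830004423
backout 80.85680318658424
hfront 56.0091837187793
hback -58.45849548285874
tip 118.099138532151
backin 88.05993505402968
backout 85.44299808207246
hfront 57.72494441953946
```

Emit:
jog_arm:
  targets:
    - {"turn": [0,0,-2.8],"slide": [0,-40,0],"claw": 5}
    - {"turn": [0,0,0],"slide": [0,-58,0],"claw": 5}
    - {"turn": [0,0,0],"slide": [0,-60,0],"claw": 5}
    - {"turn": [0,0,0],"slide": [0,-60,0],"claw": 5}
    - {"turn": [0,0,0],"slide": [0,-60,0],"claw": 5}

```text
t: 6.58
eef_pos: [457.5, -114.8, 147.8]
tcp_rot: [-3.14, -0.0, 1.383]
ft_force: [0.4, 0.1, -1.5]
opening: 0.126
grip_force: 30.0
```

Emit:
jog_arm:
  targets:
    - {"turn": [0,0,0],"slide": [0,-60,0],"claw": 5}
    - {"turn": [0,0,0],"slide": [0,-60,0],"claw": 5}
    - {"turn": [0,0,0],"slide": [-1,-60,-15],"claw": 5}
    - {"turn": [0,0,0],"slide": [0,-42.5,-34],"claw": 5}
    - {"turn": [0,0,0],"slide": [0,0,0],"claw": 5}

```text
t: 7.2
eef_pos: [455.5, -337.1, 96.0]
tcp_rot: [-3.137, -0.003, 1.379]
ft_force: [-0.5, 0.1, -2.0]
opening: 0.121
grip_force: 30.0
```

```bash
python3 - <<'E'
from h import *
w=read_camera("wrist");cv2.imwrite("pics/w4.png",w["frame"]);np.save("w4.npy",[w],allow_pickle=True)
s=state();print(s["t"],s["eef_pos"],np.degrees(s["tcp_rot"]),s["opening"],s["ft_force"])
E
```

```text
7.25 [ 455.97788736 -335.72683344   97.40118691] [-1.79773012e+02 -1.49551144e-01  7.90981345e+01] 0.12312267022288544 [-0.1580751   1.1785126  -1.77962928]
```

View pics/w4.png

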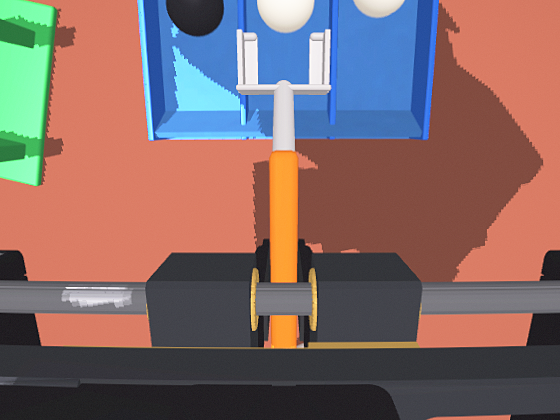

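The view shows the ball at column about 286 and the pocket at about 284, with the lane dividers at columns 244 and 333. I'll compute the lateral offset.

```bash
python3 - <<'E'
from h import *
w=np.load("w4.npy",allow_pickle=True)[0];f=w["frame"];g=f.astype(int)
def off(uv,z):
    X=atz(w,uv,z);d=np.array([np.cos(np.radians(79.2)),np.sin(np.radians(79.2))]);v=X[:2]-np.array([456,-335.5]);return (v@d).round(1),(v@[d[1],-d[0]]).round(1)
print("pocket L/R back top", off((236,87),97.4+19-34),off((330.5,87),97.4+19-34))
print("handle",off((271,180),125.4),off((297.5,180),125.4))
for r in (4,8,12,16,20):
    m=np.nonzero((g[r,245:325].max(1)-g[r,245:325].min(1)<60)&(g[r,245:325].min(1)>100))[0]+245;print("ball",r,m.min(),m.max(),off(((m.min()+m.max())/2,r),23))
for r in (10,60,105,115): # dividers
    b=g[r,:,0]-g[r,:,2];print(r,[(int(c),int(g[r,c,0]),int(g[r,c+1,0])) for c in np.nonzero(np.abs(np.diff(g[r,:,0]))>25)[0] if 225<c<350])
for c,r in((244,100),(333,100),(244,60),(333,60),(150,132),(431,132)):print(c,r,off((c,r),33 if r==132 else 23))
E
```

```text
pocket L/R back top (np.float64(85.2), np.float64(-23.5)) (np.float64(85.0), np.float64(23.8))
handle (np.float64(44.7), np.float64(-4.7)) (np.float64(44.6), np.float64(6.0))
ball 4 257 313 (np.float64(141.6), np.float64(1.1))
ball 8 258 312 (np.float64(139.3), np.float64(1.1))
ball 12 259 311 (np.float64(136.9), np.float64(1.1))
ball 16 261 309 (np.float64(134.6), np.float64(1.1))
ball 20 264 307 (np.float64(132.2), np.float64(1.4))
10 [(242, 241, 198), (243, 198, 151), (245, 151, 189), (328, 217, 164), (331, 152, 218), (337, 232, 180), (338, 180, 214)]
60 [(241, 248, 196), (242, 196, 152), (244, 139, 248), (256, 245, 218), (321, 241, 201), (322, 201, 144), (323, 144, 181), (324, 181, 232), (329, 222, 156), (330, 156, 206), (331, 206, 241)]
105 [(245, 232, 146), (247, 155, 187), (248, 187, 215), (326, 203, 176), (329, 163, 212), (330, 212, 241), (335, 217, 188)]
115 [(245, 255, 140), (247, 160, 192), (252, 200, 248), (258, 244, 176), (329, 179, 231), (335, 219, 174)]
244 100 (np.float64(83.1), np.float64(-26.3))
333 100 (np.float64(82.9), np.float64(33.0))
244 60 (np.float64(108.2), np.float64(-25.7))
333 60 (np.float64(108.0), np.float64(32.3))
150 132 (np.float64(62.8), np.float64(-87.6))
431 132 (np.float64(62.3), np.float64(96.5))
```

Emit:
jog_arm:
  targets:
    - {"turn": [0,0,0],"slide": [2.2,2.6,-10],"claw": 5}
    - {"turn": [0,0,0],"slide": [0,0,-20],"claw": 5}
    - {"turn": [0,0,0],"slide": [0,0,-15],"claw": 5}
    - {"turn": [0,0,0],"slide": [0,0,-6],"claw": 5}
    - {"turn": [0,0,0],"slide": [0,0,0],"claw": 5}

```text
t: 7.88
eef_pos: [459.5, -332.6, 48.8]
tcp_rot: [-3.141, -0.0, 1.383]
ft_force: [0.4, -0.2, -1.5]
opening: 0.125
grip_force: 30.0
```

Emit:
jog_arm:
  targets:
    - {"turn": [0,0,0],"slide": [0,0,-2],"claw": 5}
    - {"turn": [0,0,0],"slide": [0,0,0],"claw": 5}

```text
t: 8.12
eef_pos: [459.5, -333.1, 47.3]
tcp_rot: [3.141, 0.0, 1.383]
ft_force: [0.7, 0.1, -1.7]
opening: 0.128
grip_force: 30.0
```

```bash
cat >> h.py <<'E'
def rel(uv,h):
    "along/right offsets (mm) from TCP of pixel at height h above TCP"
    w=read_camera("wrist");s=state();p=np.array(s["eef_pos"]);a=s["tcp_rot"][2]
    return w,s,p,a
E
python3 - <<'E'
from h import *
w=read_camera("wrist");s=state();print(s["t"],s["eef_pos"],np.degrees(s["tcp_rot"]),s["opening"],s["ft_force"],s["moment"])
g=w["frame"].astype(int)
for r in (0,4,8,12,16): 
    m=np.nonzero((g[r].max(1)-g[r].min(1)<60)&(g[r].min(1)>100))[0];m=m[(m>235)&(m<335)];print(r,m.min() if len(m) else None,m.max() if len(m) else None)
for x in(250,319,260,300): print(x,[(int(r),int(g[r,x,2])) for r in np.nonzero(np.abs(np.diff(g[:130,x,2]))>25)[0]])
E
```

```text
8.175 [ 459.43823356 -333.04977362   47.28111108] [1.79968630e+02 1.68029251e-02 7.92093923e+01] 0.12720508760342197 [-0.06544144 -0.08750869 -1.26094657] [-0.05501714 -0.12850727 -0.00419819]
0 250 309
4 253 306
8 257 303
12 261 298
16 269 290
250 [(0, 180), (31, 57), (32, 150), (39, 204), (40, 161), (89, 216), (94, 171)]
319 [(31, 58), (32, 150), (39, 205), (40, 160), (89, 216), (94, 170)]
260 [(10, 218), (11, 159), (83, 52), (84, 180), (89, 212), (93, 165), (94, 139)]
300 [(10, 205), (11, 142), (83, 54), (84, 184), (89, 214), (93, 166), (94, 138)]
```

Emit:
jog_arm:
  targets:
    - {"turn": [0,0,0],"slide": [-2,0.4,0],"claw": 5}
    - {"turn": [0,0,0],"slide": [0,0,-1.2],"claw": 5}
    - {"turn": [0,0,0],"slide": [0,0,0],"claw": 5}

```text
t: 8.55
eef_pos: [457.3, -332.7, 46.0]
tcp_rot: [3.141, 0.0, 1.382]
ft_force: [-1.1, -0.7, 2.2]
opening: 0.125
grip_force: 30.0
```

```bash
cat >> h.py <<'E'
def look(rows=(0,4,8,12,16,20,24,30,36,42,48,54,60,66,72,78)):
    w=read_camera("wrist");s=state();print(s["t"],np.round(s["eef_pos"],1),"F",np.round(s["ft_force"],1),"op",round(s["opening"],3))
    g=w["frame"].astype(int);p=np.array(s["eef_pos"]);a=s["tcp_rot"][2];d=np.array([np.cos(a),np.sin(a)])
    for r in rows:
        m=np.nonzero((g[r].max(1)-g[r].min(1)<50)&(g[r].min(1)>110))[0];m=m[(m>225)&(m<345)]
        if len(m):
            runs=np.split(m,np.nonzero(np.diff(m)>2)[0]+1);print(r,[(int(q[0]),int(q[-1])) for q in runs if len(q)>3])
    return w
E
python3 -c "
from h import *
look()"
```

```text
8.6 [ 457.4 -332.7   46. ] F [-1.7 -1.   2. ] op 0.124
0 [(255, 313)]
4 [(258, 309)]
8 [(262, 306)]
12 [(267, 301)]
16 [(276, 291)]
30 [(236, 241), (324, 329)]
36 [(236, 256), (310, 329)]
42 [(236, 256), (309, 329)]
48 [(237, 256), (309, 329)]
54 [(237, 256), (309, 329)]
60 [(237, 256), (309, 329)]
66 [(237, 256), (309, 329)]
72 [(237, 257), (309, 328)]
78 [(238, 257), (309, 328)]
```

Emit:
jog_arm:
  targets:
    - {"turn": [0,0,0],"slide": [1.3,6.9,0],"claw": 5}
    - {"turn": [0,0,0],"slide": [1.3,6.9,0],"claw": 5}
    - {"turn": [0,0,0],"slide": [1.3,6.9,0],"claw": 5}
    - {"turn": [0,0,0],"slide": [1.3,6.9,0],"claw": 5}
    - {"turn": [0,0,0],"slide": [0,0,0],"claw": 5}

```text
t: 9.22
eef_pos: [462.6, -304.0, 45.7]
tcp_rot: [-3.141, -0.001, 1.383]
ft_force: [1.5, 1.6, 0.8]
opening: 0.124
grip_force: 30.0
```

```bash
python3 -c "
from h import *
w=look(range(0,92,5));cv2.imwrite('pics/w5.png',w['frame'])"
```

```text
9.275 [ 462.5 -304.2   45.6] F [0.5 1.1 1.3] op 0.124
0 [(278, 290)]
5 [(266, 303)]
10 [(260, 309)]
15 [(256, 313)]
20 [(254, 315)]
25 [(252, 317)]
30 [(237, 242), (250, 319), (325, 330)]
35 [(237, 330)]
40 [(237, 330)]
45 [(237, 330)]
50 [(237, 330)]
55 [(237, 330)]
60 [(238, 329)]
65 [(238, 329)]
70 [(238, 257), (265, 304), (310, 329)]
75 [(238, 257), (276, 294), (310, 329)]
80 [(238, 257), (280, 288), (309, 329)]
85 [(236, 331)]
90 [(239, 328)]
```

Emit:
jog_arm:
  targets:
    - {"turn": [0,0,0],"slide": [0.5,2.5,0],"claw": 5}
    - {"turn": [0,0,0],"slide": [0.35,1.9,0],"claw": 5}

```text
t: 9.52
eef_pos: [463.5, -300.7, 45.8]
tcp_rot: [3.141, 0.0, 1.382]
ft_force: [-0.6, -2.9, 4.4]
opening: 0.13
grip_force: 30.0
```

```bash
python3 -c "
from h import *
w=look(range(5,92,8))"
```

```text
9.575 [ 463.5 -300.5   45.8] F [-0.  -2.2  3. ] op 0.124
5 [(274, 294)]
13 [(261, 307)]
21 [(254, 313)]
29 [(236, 241), (251, 317), (325, 330)]
37 [(237, 330)]
45 [(237, 329)]
53 [(237, 329)]
61 [(237, 329)]
69 [(238, 329)]
77 [(238, 257), (271, 297), (309, 329)]
85 [(236, 331)]
```

Emit:
jog_arm:
  targets:
    - {"turn": [0,0,0],"slide": [0.1,0.7,3],"claw": 5}
    - {"turn": [2.0,-0.4,0],"slide": [0,0,8],"claw": 5}
    - {"turn": [3.0,-0.6,0],"slide": [0,0,15],"claw": 5}
    - {"turn": [0,0,0],"slide": [0,0,30],"claw": 5}
    - {"turn": [0,0,0],"slide": [0,0,20],"claw": 5}

```text
t: 10.2
eef_pos: [463.3, -299.7, 122.5]
tcp_rot: [3.141, -0.089, 1.382]
ft_force: [0.6, 0.3, -1.9]
opening: 0.121
grip_force: 30.0
```

```bash
python3 -c "
from h import *
w=look(range(5,92,8));cv2.imwrite('pics/w6.png',w['frame'])"
```

```text
10.25 [ 463.9 -300.2  124.6] F [ 0.2 -0.4 -0.8] op 0.126
13 [(274, 294)]
21 [(261, 306)]
29 [(255, 312)]
37 [(237, 329)]
45 [(237, 329)]
53 [(237, 329)]
61 [(238, 329)]
69 [(238, 329), (340, 344)]
77 [(238, 257), (262, 304), (309, 328), (340, 344)]
85 [(236, 330)]
```

View pics/w6.png

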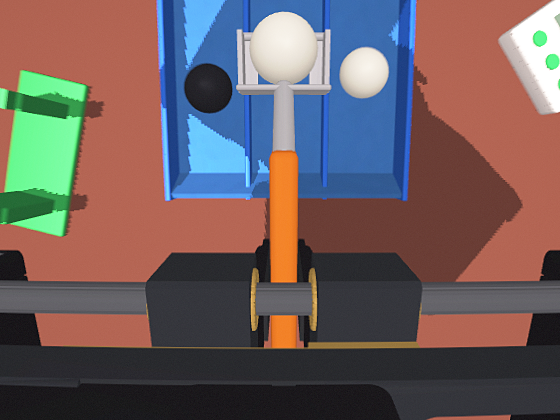

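The ball sits in the pocket at (284,47); the other white ball is at (364,73). I'll refine the jar positions from the earlier wrist picture.

```bash
python3 - <<'E'
from h import *
w=np.load("w4.npy",allow_pickle=True)[0]
# rebuild w2 camera: rotate about z by 81.77-79.1, place by TCP
a=np.radians(81.77-79.1);Rz=np.array([[np.cos(a),-np.sin(a),0],[np.sin(a),np.cos(a),0],[0,0,1]])
o=ray(w,(280,210))[0]-[456,-335.7,97.4];w2=dict(w);w2["R"]=np.array(w["R"])@Rz.T;w2["t"]=-w2["R"]@(Rz@o+[458,106.6,212.56])
g=cv2.cvtColor(cv2.imread("pics/w2.png"),cv2.COLOR_BGR2GRAY)
print("check handle mid",atz(w2,(274.5,130),77))
for uv in((448,49),(472,191)): print(atz(w2,uv,60))
for X in((640,86),(618,220)):
  print(X,[proj(w2,(X[0]+40*np.cos(t),X[1]+40*np.sin(t),60)).round() for t in np.arange(0,6.28,1.5708)])
E
```

```text
check handle mid [458.97465538 170.12430241  77.        ]
[616.30689401 216.61729986  60.        ]
[633.65483185  88.85962186  60.        ]
(640, 86) [array([520., 187.]), array([478., 150.]), array([437., 199.]), array([479., 233.])]
(618, 220) [array([495.,  38.]), array([447.,  -6.]), array([404.,  51.]), array([452.,  93.])]
```

Emit:
jog_arm:
  targets:
    - {"turn": [0,0,0],"slide": [7,13,4],"claw": 5}
    - {"turn": [0,0,0],"slide": [14,27,8],"claw": 5}
    - {"turn": [0,0,0],"slide": [20,40,10],"claw": 5}
    - {"turn": [0,0,0],"slide": [22.6,44.7,10],"claw": 5}
    - {"turn": [0,0,0],"slide": [22.6,44.7,10],"claw": 5}

```text
t: 10.88
eef_pos: [549.9, -127.8, 162.9]
tcp_rot: [-3.14, -0.09, 1.383]
ft_force: [-0.1, -0.7, -1.6]
opening: 0.123
grip_force: 30.0
```

Emit:
jog_arm:
  targets:
    - {"turn": [0,0,0],"slide": [22.6,44.7,10],"claw": 5}
    - {"turn": [0,0,0],"slide": [20,40,2],"claw": 5}
    - {"turn": [0,0,0],"slide": [16,31,1],"claw": 5}
    - {"turn": [0,0,0],"slide": [9,18,1],"claw": 5}
    - {"turn": [0,0,0],"slide": [4.5,9.6,0],"claw": 5}

```text
t: 11.5
eef_pos: [621.7, 13.9, 177.0]
tcp_rot: [-3.141, -0.089, 1.384]
ft_force: [0.1, -0.3, -2.5]
opening: 0.125
grip_force: 30.0
```

Emit:
jog_arm:
  targets:
    - {"turn": [0,0,0],"slide": [0,0,0],"claw": 5}
    - {"turn": [0,0,0],"slide": [0,0,0],"claw": 5}

```text
t: 11.75
eef_pos: [621.5, 12.0, 177.6]
tcp_rot: [3.141, -0.089, 1.382]
ft_force: [0.4, -0.3, -2.5]
opening: 0.126
grip_force: 30.0
```

```bash
python3 - <<'E'
from h import *
w=look(range(5,92,10));cv2.imwrite('pics/w7.png',w['frame'])
s=state();p=np.array(s["eef_pos"]);print(np.degrees(s["tcp_rot"]))
a=np.radians(79.2);d=np.array([np.cos(a),np.sin(a)]);r=np.array([d[1],-d[0]])
g=cv2.cvtColor(w["frame"],cv2.COLOR_BGR2GRAY)
for q in look_for("jar1_rim","wrist"): 
    X=atz(w,q["xy"],55);print(round(q["conf"],2),q["xy"],X.round(),((X[:2]-p[:2])@d).round(1),((X[:2]-p[:2])@r).round(1))
print("expected",proj(w,(636,87.5,60)),proj(w,(617,218,60)))
H=cv2.HoughCircles(g[:200],cv2.HOUGH_GRADIENT,1,30,param1=120,param2=25,minRadius=35,maxRadius=75)
if H is not None:
  for q in H[0][:6]: print(q,atz(w,q[:2],60).round())
E
```

```text
11.8 [621.5  11.9 177.7] F [-0.5  0.8 -2.9] op 0.121
5 [(226, 259)]
15 [(226, 239), (269, 298)]
25 [(257, 309)]
35 [(237, 330)]
45 [(237, 242), (245, 330)]
55 [(237, 242), (245, 329)]
65 [(237, 242), (245, 329)]
75 [(238, 242), (245, 257), (260, 305), (309, 329)]
85 [(236, 330)]
[179.96278935  -5.0910477   79.15287712]
0.73 [298.7, 126.9] [649.  86.  55.] 77.9 13.0
expected [283.11505542 127.62810409] [227.52154957 -34.97484808]
[282.5 126.5  46.6] [636.  88.  60.]
[280.5  47.5  36.6] [646. 149.  60.]
[518.5  83.5  51.2] [832.  87.  60.]
[476.5  54.5  41.4] [800. 116.  60.]
[455.5  82.5  55.7] [780.  97.  60.]
```

Emit:
jog_arm:
  targets:
    - {"turn": [-8.8,1.7,0],"slide": [0,0,0],"claw": 5}
    - {"turn": [-8.8,1.7,0],"slide": [0,0,0],"claw": 5}
    - {"turn": [-6.9,1.3,0],"slide": [0,0,0],"claw": 5}
    - {"turn": [-4.9,0.9,0],"slide": [0,0,0],"claw": 5}
    - {"turn": [-3.9,0.75,0],"slide": [0,0,0],"claw": 5}

```text
t: 12.48
eef_pos: [621.8, 12.7, 177.9]
tcp_rot: [3.14, 0.505, 1.382]
ft_force: [-0.3, -0.7, -1.9]
opening: 0.124
grip_force: 30.0
```

Emit:
jog_arm:
  targets:
    - {"turn": [-2.9,0.55,0],"slide": [0.4,2,0],"claw": 5}
    - {"turn": [-2.9,0.55,0],"slide": [0.4,2,0],"claw": 5}
    - {"turn": [-2.9,0.55,0],"slide": [0.4,2,0],"claw": 5}
    - {"turn": [-2.9,0.55,0],"slide": [0.4,2,0],"claw": 5}
    - {"turn": [0,0,0],"slide": [0,0,0],"claw": 5}

```text
t: 13.1
eef_pos: [623.3, 21.1, 177.1]
tcp_rot: [-3.141, 0.709, 1.383]
ft_force: [-0.3, -0.5, -1.6]
opening: 0.124
grip_force: 30.0
```

```bash
python3 - <<'E'
from h import *
w=look(range(5,92,8));cv2.imwrite('pics/w8.png',w['frame'])
print(np.degrees(state()["tcp_rot"]))
E
```

```text
13.15 [623.4  20.9 177.5] F [ 0.1  0.1 -1.8] op 0.123
5 [(226, 344)]
13 [(226, 344)]
21 [(226, 344)]
29 [(226, 344)]
37 [(226, 344)]
45 [(227, 344)]
53 [(233, 338)]
61 [(238, 330)]
69 [(238, 329)]
77 [(238, 257), (280, 293), (309, 329)]
85 [(236, 330)]
[179.97679302  40.57546533  79.23072343]
```

Emit:
jog_arm:
  targets:
    - {"turn": [-2.9,0.55,0],"slide": [0.4,2,0],"claw": 5}
    - {"turn": [-2.9,0.55,0],"slide": [0.4,2,0],"claw": 5}
    - {"turn": [0,0,0],"slide": [0,0,0],"claw": 5}
    - {"turn": [0,0,0],"slide": [0,0,0],"claw": 5}

```text
t: 13.65
eef_pos: [624.3, 25.0, 177.6]
tcp_rot: [3.141, 0.812, 1.383]
ft_force: [0.4, -0.2, -2.7]
opening: 0.122
grip_force: 30.0
```

```bash
python3 - <<'E'
from h import *
w=look(range(5,92,8));cv2.imwrite('pics/w9.png',w['frame'])
a=cv2.imread('pics/w7.png')[0:200,200:370];b=cv2.imread('pics/w8.png')[0:200,200:370];c=w['frame'][0:200,200:370]
s=read_camera("scene")["frame"][150:300,280:430]
A=np.hstack([cv2.resize(x,None,fx=1.5,fy=1.5) for x in(a,b,c)]);B=cv2.resize(s,(300,300));B=B
cv2.imwrite('pics/m.png',np.vstack([A,np.hstack([cv2.resize(s,(300,299)),np.zeros((299,A.shape[1]-300,3),np.uint8)])]))
print(np.degrees(state()["tcp_rot"]))
E
```

```text
13.7 [624.3  24.8 177.8] F [-0.5 -0.7 -0.7] op 0.127
5 [(226, 344)]
13 [(226, 344)]
21 [(226, 344)]
29 [(226, 344)]
37 [(226, 344)]
45 [(231, 339)]
53 [(237, 330)]
61 [(238, 329)]
69 [(238, 257), (309, 329)]
77 [(238, 257), (309, 329)]
85 [(236, 330)]
[179.90667467  46.48996189  79.16791934]
```

View pics/m.png

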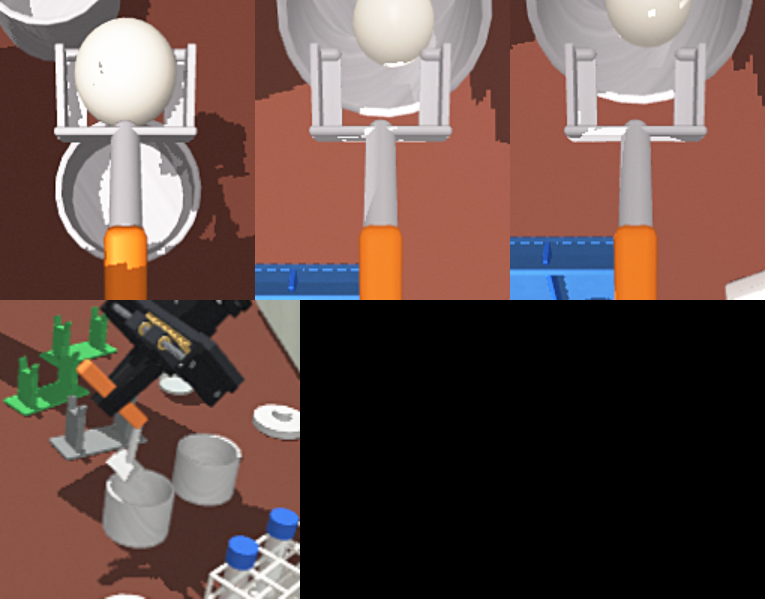

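The pictures show the ball lying in the jar and the scoop empty. Now the second ball.

Emit:
jog_arm:
  targets:
    - {"turn": [9.13,-1.74,0],"slide": [-2,-20,5],"claw": 5}
    - {"turn": [9.13,-1.74,0],"slide": [-15,-50,0],"claw": 5}
    - {"turn": [9.13,-1.74,0],"slide": [-18,-58,0],"claw": 5}
    - {"turn": [9.13,-1.74,0],"slide": [-18,-58,-5],"claw": 5}
    - {"turn": [9.13,-1.74,0],"slide": [-18,-58,-10],"claw": 5}

```text
t: 14.38
eef_pos: [553.7, -218.3, 169.7]
tcp_rot: [3.138, 0.005, 1.382]
ft_force: [1.3, 1.0, -2.4]
opening: 0.124
grip_force: 30.0
```

Emit:
jog_arm:
  targets:
    - {"turn": [0,0,0],"slide": [-16,-54,-25],"claw": 5}
    - {"turn": [0,0,0],"slide": [-16,-50,-30],"claw": 5}
    - {"turn": [0,0,0],"slide": [-4.25,-18.4,-15.8],"claw": 5}
    - {"turn": [0,0,0],"slide": [0,0,0],"claw": 5}
    - {"turn": [0,0,0],"slide": [0,0,0],"claw": 5}

```text
t: 15.0
eef_pos: [518.5, -337.6, 98.1]
tcp_rot: [-3.142, 0.009, 1.383]
ft_force: [-0.0, 0.4, -1.7]
opening: 0.123
grip_force: 30.0
```

```bash
python3 - <<'E'
from h import *
w=look((4,8,12,16,20,24,40,60,89));s=state();p=np.array(s["eef_pos"]);print(np.degrees(s["tcp_rot"]))
a=s["tcp_rot"][2];d=np.array([np.cos(a),np.sin(a)]);r=np.array([d[1],-d[0]]);g=w["frame"].astype(int)
def off(uv,z): v=atz(w,uv,z)[:2]-p[:2];return (v@d).round(1),(v@r).round(1)
print("pocket",off((283.5,87),p[2]-15))
for row in(60,100,105,110): print(row,[(int(c),int(g[row,c,0]),int(g[row,c+1,0])) for c in np.nonzero(np.abs(np.diff(g[row,:,0]))>25)[0] if 200<c<360])
for row in(4,10): 
    m=np.nonzero((g[row].max(1)-g[row].min(1)<50)&(g[row].min(1)>110))[0];m=m[(m>240)&(m<330)]
    if len(m): print("ball",m.min(),m.max(),off(((m.min()+m.max())/2,row),23))
E
```

```text
15.05 [ 518.7 -337.5   98.3] F [-0.9 -0.7 -1.5] op 0.125
4 [(253, 309)]
8 [(253, 309)]
12 [(254, 308)]
16 [(256, 307)]
20 [(258, 305)]
24 [(260, 302)]
40 [(237, 256), (310, 329)]
60 [(238, 257), (309, 329)]
89 [(237, 330)]
[179.98126025   0.52880508  79.28705027]
pocket (np.float64(86.4), np.float64(0.2))
60 [(241, 248, 199), (242, 199, 157), (244, 141, 249), (321, 243, 205), (322, 205, 147), (323, 147, 183), (324, 183, 235), (334, 247, 206), (335, 206, 101), (336, 101, 54)]
100 [(242, 233, 145), (245, 170, 220), (272, 212, 179), (323, 210, 178), (327, 156, 188), (328, 188, 234), (333, 248, 213), (334, 213, 47)]
105 [(237, 209, 239), (242, 238, 146), (245, 173, 221), (323, 207, 166), (327, 155, 187), (328, 187, 238), (333, 248, 202), (334, 202, 42)]
110 [(210, 254, 228), (237, 199, 238), (242, 242, 148), (245, 155, 222), (272, 210, 179), (294, 190, 216), (323, 210, 166), (327, 156, 192), (328, 192, 241), (333, 238, 152), (334, 152, 49)]
ball 253 309 (np.float64(142.3), np.float64(-1.3))
ball 254 308 (np.float64(138.8), np.float64(-1.3))
```

Emit:
jog_arm:
  targets:
    - {"turn": [0.5,-0.1,0],"slide": [-1.1,0.2,-10],"claw": 5}
    - {"turn": [0,0,0],"slide": [0,0,-20],"claw": 5}
    - {"turn": [0,0,0],"slide": [0,0,-15],"claw": 5}
    - {"turn": [0,0,0],"slide": [0,0,-4],"claw": 5}
    - {"turn": [0,0,0],"slide": [0,0,0],"claw": 5}

```text
t: 15.68
eef_pos: [516.9, -338.3, 48.2]
tcp_rot: [-3.141, -0.0, 1.382]
ft_force: [0.8, 0.3, -1.2]
opening: 0.121
grip_force: 30.0
```

```bash
python3 - <<'E'
from h import *
w=look((0,4,8,12,16,20,40,60,89));print(np.degrees(state()["tcp_rot"]))
E
```

```text
15.725 [ 517.  -338.4   48.6] F [ 0.3 -0.3 -1.8] op 0.122
0 [(259, 307)]
4 [(264, 303)]
8 [(270, 297)]
40 [(237, 256), (310, 329)]
60 [(238, 257), (309, 329)]
89 [(236, 330)]
[-1.79980183e+02 -4.05366678e-04  7.92075983e+01]
```

Emit:
jog_arm:
  targets:
    - {"turn": [0,0,0],"slide": [0,0,-2.6],"claw": 5}
    - {"turn": [0,0,0],"slide": [0,0,0],"claw": 5}

```text
t: 15.98
eef_pos: [516.9, -338.5, 46.1]
tcp_rot: [3.142, 0.0, 1.382]
ft_force: [0.5, 0.4, 0.4]
opening: 0.124
grip_force: 30.0
```

Emit:
jog_arm:
  targets:
    - {"turn": [0,0,0],"slide": [1.45,7.6,0],"claw": 5}
    - {"turn": [0,0,0],"slide": [1.45,7.6,0],"claw": 5}
    - {"turn": [0,0,0],"slide": [1.45,7.6,0],"claw": 5}
    - {"turn": [0,0,0],"slide": [1.45,7.6,0],"claw": 5}
    - {"turn": [0,0,0],"slide": [0,0,0],"claw": 5}

```text
t: 16.6
eef_pos: [522.7, -307.0, 45.7]
tcp_rot: [-3.141, -0.001, 1.383]
ft_force: [1.3, 1.0, 1.6]
opening: 0.124
grip_force: 30.0
```

```bash
python3 - <<'E'
from h import *
w=look((0,4,8,12,16,20,25,30,45,60,65,70,74,78,82))
E
```

```text
16.65 [ 522.6 -307.3   45.6] F [0.  1.3 1.3] op 0.125
0 [(271, 296)]
4 [(264, 304)]
8 [(259, 308)]
12 [(256, 311)]
16 [(254, 314)]
20 [(252, 316)]
25 [(250, 317)]
30 [(237, 242), (249, 318), (325, 330)]
45 [(237, 330)]
60 [(238, 329)]
65 [(238, 257), (260, 307), (310, 329)]
70 [(238, 257), (267, 300), (309, 329)]
74 [(238, 257), (278, 290), (309, 329)]
78 [(238, 257), (309, 329)]
82 [(238, 257), (277, 290), (309, 329)]
```

Emit:
jog_arm:
  targets:
    - {"turn": [0,0,0],"slide": [0.6,3,0],"claw": 5}
    - {"turn": [0,0,0],"slide": [0.5,2.8,0],"claw": 5}
    - {"turn": [0,0,0],"slide": [0,0,0],"claw": 5}

```text
t: 17.02
eef_pos: [523.7, -302.1, 45.7]
tcp_rot: [-3.141, -0.0, 1.382]
ft_force: [0.0, -1.8, 3.3]
opening: 0.12
grip_force: 30.0
```

Emit:
jog_arm:
  targets:
    - {"turn": [0,0,0],"slide": [0,0,3],"claw": 5}
    - {"turn": [2.0,-0.4,0],"slide": [0,0,8],"claw": 5}
    - {"turn": [3.0,-0.6,0],"slide": [0,0,15],"claw": 5}
    - {"turn": [0,0,0],"slide": [0,0,30],"claw": 5}
    - {"turn": [0,0,0],"slide": [0,0,20],"claw": 5}

```text
t: 17.65
eef_pos: [523.4, -302.2, 122.4]
tcp_rot: [-3.141, -0.089, 1.382]
ft_force: [0.3, 0.5, -2.2]
opening: 0.122
grip_force: 30.0
```

```bash
python3 - <<'E'
from h import *
w=look((5,8,13,21,29,37,45,61,69,77,85));print(np.degrees(state()["tcp_rot"]))
E
```

```text
17.7 [ 524.2 -302.6  124.7] F [ 0.4 -1.2  1.4] op 0.125
13 [(274, 294)]
21 [(260, 306)]
29 [(254, 312), (325, 329)]
37 [(237, 329)]
45 [(237, 329)]
61 [(238, 329)]
69 [(238, 329)]
77 [(238, 257), (262, 304), (309, 328)]
85 [(236, 330)]
[179.86502679  -5.03833646  79.21802073]
```

Emit:
jog_arm:
  targets:
    - {"turn": [0,0,0],"slide": [2.6,14.7,4],"claw": 5}
    - {"turn": [0,0,0],"slide": [5.2,29.3,8],"claw": 5}
    - {"turn": [0,0,0],"slide": [7.8,44,12],"claw": 5}
    - {"turn": [0,0,0],"slide": [9.5,53.8,14],"claw": 5}
    - {"turn": [0,0,0],"slide": [10,56.7,12],"claw": 5}

```text
t: 18.32
eef_pos: [558.2, -101.1, 171.0]
tcp_rot: [-3.14, -0.09, 1.382]
ft_force: [0.4, 0.1, -1.6]
opening: 0.125
grip_force: 30.0
```

Emit:
jog_arm:
  targets:
    - {"turn": [0,0,0],"slide": [10,56.7,6],"claw": 5}
    - {"turn": [0,0,0],"slide": [9.5,53.8,0],"claw": 5}
    - {"turn": [0,0,0],"slide": [8.7,48.9,0],"claw": 5}
    - {"turn": [0,0,0],"slide": [6.9,39.1,0],"claw": 5}
    - {"turn": [0,0,0],"slide": [4.8,27.4,0],"claw": 5}

```text
t: 18.95
eef_pos: [597.5, 125.0, 176.3]
tcp_rot: [-3.139, -0.089, 1.384]
ft_force: [0.0, -0.2, -1.4]
opening: 0.124
grip_force: 30.0
```

Emit:
jog_arm:
  targets:
    - {"turn": [0,0,0],"slide": [2.6,14.7,0],"claw": 5}
    - {"turn": [0,0,0],"slide": [1.3,6.7,0],"claw": 5}
    - {"turn": [0,0,0],"slide": [0,0,0],"claw": 5}
    - {"turn": [0,0,0],"slide": [0,0,0],"claw": 5}

```text
t: 19.45
eef_pos: [602.5, 142.8, 177.6]
tcp_rot: [-3.142, -0.089, 1.381]
ft_force: [-0.7, 0.1, -2.0]
opening: 0.125
grip_force: 30.0
```

```bash
python3 - <<'E'
from h import *
w=look((13,21,29,37,69,77,85));s=state();print(np.degrees(s["tcp_rot"]))
g=cv2.cvtColor(w["frame"],cv2.COLOR_BGR2GRAY)
print("expected",proj(w,(617,218,60)))
H=cv2.HoughCircles(g[:200],cv2.HOUGH_GRADIENT,1,30,param1=120,param2=22,minRadius=40,maxRadius=56)
if H is not None:
  for q in H[0][:6]: print(q,atz(w,q[:2],60).round())
E
```

```text
19.5 [602.5 142.8 177.7] F [ 0.2 -1.3 -1.5] op 0.125
13 [(274, 294)]
21 [(260, 306)]
29 [(237, 241), (254, 312), (325, 330)]
37 [(237, 330)]
69 [(238, 242), (245, 329)]
77 [(238, 242), (245, 257), (263, 303), (309, 329)]
85 [(236, 330)]
[-179.99959457   -5.10032259   79.14282458]
expected [283.25177328 128.0720082 ]
[281.5 125.5  46.6] [616. 220.  60.]
[270.5  39.5  44.4] [620. 288.  60.]
```

Emit:
jog_arm:
  targets:
    - {"turn": [-8.8,1.7,0],"slide": [-0.3,0.5,0],"claw": 5}
    - {"turn": [-8.8,1.7,0],"slide": [-0.3,0.5,0],"claw": 5}
    - {"turn": [-6.9,1.3,0],"slide": [0,0,0],"claw": 5}
    - {"turn": [-4.9,0.9,0],"slide": [0,0,0],"claw": 5}
    - {"turn": [-3.9,0.75,0],"slide": [0,0,0],"claw": 5}

```text
t: 20.12
eef_pos: [602.0, 144.5, 177.7]
tcp_rot: [3.141, 0.505, 1.382]
ft_force: [-0.5, 0.3, -2.0]
opening: 0.125
grip_force: 30.0
```

Emit:
jog_arm:
  targets:
    - {"turn": [-2.9,0.55,0],"slide": [0.4,2,0],"claw": 5}
    - {"turn": [-2.9,0.55,0],"slide": [0.4,2,0],"claw": 5}
    - {"turn": [-2.9,0.55,0],"slide": [0.4,2,0],"claw": 5}
    - {"turn": [-2.9,0.55,0],"slide": [0.4,2,0],"claw": 5}
    - {"turn": [0,0,0],"slide": [0,0,0],"claw": 5}

```text
t: 20.75
eef_pos: [603.5, 152.7, 177.0]
tcp_rot: [-3.141, 0.708, 1.383]
ft_force: [0.4, -0.7, -1.8]
opening: 0.125
grip_force: 30.0
```

Emit:
jog_arm:
  targets:
    - {"turn": [-2.9,0.55,0],"slide": [0.4,2,0],"claw": 5}
    - {"turn": [-2.9,0.55,0],"slide": [0.4,2,0],"claw": 5}
    - {"turn": [0,0,0],"slide": [0,0,0],"claw": 5}
    - {"turn": [0,0,0],"slide": [0,0,0],"claw": 5}

```text
t: 21.25
eef_pos: [604.5, 156.2, 177.9]
tcp_rot: [3.14, 0.81, 1.381]
ft_force: [-0.4, -0.5, -1.7]
opening: 0.125
grip_force: 30.0
```

```bash
python3 - <<'E'
from h import *
w=look((5,13,21,29,37,45,53,61,69,77,85));print(state()["eef_pos"],np.degrees(state()["tcp_rot"]))
a=cv2.imread('pics/w9.png').astype(int);b=w["frame"].astype(int)
# compare with the first pour (ball visible in the jar at top of pocket)
for n,f in(("first",a),("now",b)):
    q=f[0:35,245:325];print(n,q.reshape(-1,3).mean(0).round(),[(f[r,255:315,2]-f[r,255:315,0]).mean().round(1) for r in(2,6,10,14,18,22,26)],[f[r,255:315].mean().round() for r in(2,6,10,14,18,22,26,40)])
E
```

```text
21.3 [604.5 156.2 178.1] F [ 0.5 -0.1 -2.1] op 0.125
5 [(226, 344)]
13 [(226, 344)]
21 [(226, 344)]
29 [(226, 344)]
37 [(226, 344)]
45 [(232, 338)]
53 [(237, 330)]
61 [(238, 329)]
69 [(238, 257), (309, 344)]
77 [(238, 257), (308, 344)]
85 [(236, 344)]
[604.45688477 156.22607852 178.06458996] [179.91934129  46.4063245   79.10780648]
first [178. 183. 190.] [np.float64(17.1), np.float64(17.8), np.float64(17.6), np.float64(18.2), np.float64(16.8), np.float64(14.1), np.float64(11.1)] [np.float64(207.0), np.float64(203.0), np.float64(201.0), np.float64(189.0), np.float64(180.0), np.float64(176.0), np.float64(169.0), np.float64(184.0)]
now [178. 183. 190.] [np.float64(18.6), np.float64(19.6), np.float64(19.8), np.float64(19.4), np.float64(17.0), np.float64(14.6), np.float64(11.8)] [np.float64(211.0), np.float64(206.0), np.float64(199.0), np.float64(192.0), np.float64(184.0), np.float64(174.0), np.float64(169.0), np.float64(182.0)]
```

Emit:
jog_arm:
  targets:
    - {"turn": [8.6,-1.64,0],"slide": [0,-10,8],"claw": 5}
    - {"turn": [9.1,-1.74,0],"slide": [-10,0,0],"claw": 5}
    - {"turn": [9.1,-1.74,0],"slide": [-25,5,0],"claw": 5}
    - {"turn": [9.1,-1.74,0],"slide": [-30,5,0],"claw": 5}
    - {"turn": [9.1,-1.74,0],"slide": [-30,5,0],"claw": 5}

```text
t: 21.92
eef_pos: [508.7, 161.5, 186.8]
tcp_rot: [3.138, 0.006, 1.381]
ft_force: [0.5, 0.3, -1.9]
opening: 0.121
grip_force: 30.0
```

Emit:
jog_arm:
  targets:
    - {"turn": [0,0,1.4],"slide": [-30,4,-20],"claw": 5}
    - {"turn": [0,0,1.4],"slide": [-20,0,-30],"claw": 5}
    - {"turn": [0,0,0],"slide": [0,0,-10],"claw": 5}
    - {"turn": [0,0,0],"slide": [0,0,0],"claw": 5}
    - {"turn": [0,0,0],"slide": [0,0,0],"claw": 5}

```text
t: 22.55
eef_pos: [460.6, 165.7, 126.5]
tcp_rot: [3.139, 0.011, 1.43]
ft_force: [0.4, 0.9, -2.5]
opening: 0.122
grip_force: 30.0
```

```bash
python3 - <<'E'
from h import *
w=look((40,85));s=state();print(s["eef_pos"],np.degrees(s["tcp_rot"]),s["moment"])
g=w["frame"].astype(int)
for x in(250,319,260,300): print(x,[(int(r),int(g[r,x,2])) for r in np.nonzero(np.abs(np.diff(g[:130,x,2]))>25)[0]])
E
```

```text
22.6 [460.4 165.7 126.4] F [ 0.  -0.5 -0.9] op 0.122
40 [(237, 257), (309, 330)]
85 [(236, 330)]
[460.38939954 165.73704555 126.39041558] [179.87814648   0.65477484  81.94898696] [-0.05124388 -0.03715392 -0.0197351 ]
250 [(40, 163), (83, 233), (89, 191), (94, 145)]
319 [(31, 195), (89, 255), (94, 161), (95, 219), (96, 190), (101, 129), (105, 211), (111, 146)]
260 [(52, 202), (83, 105), (89, 192)]
300 [(54, 202), (83, 97), (89, 255)]
```

Emit:
jog_arm:
  targets:
    - {"turn": [0.64,-0.09,0.1],"slide": [-2.2,-0.7,-20],"claw": 5}
    - {"turn": [0,0,0],"slide": [0,0,-20],"claw": 5}
    - {"turn": [0,0,0],"slide": [0,0,-10],"claw": 5}
    - {"turn": [0,0,0],"slide": [0,0,0],"claw": 5}
    - {"turn": [0,0,0],"slide": [0,0,0],"claw": 5}

```text
t: 23.22
eef_pos: [457.6, 165.1, 76.3]
tcp_rot: [3.14, 0.0, 1.432]
ft_force: [0.8, -0.0, -1.3]
opening: 0.124
grip_force: 30.0
```

```bash
python3 - <<'E'
from h import *
s=state();print(s["t"],s["eef_pos"],np.degrees(s["tcp_rot"]),s["ft_force"])
E
```

```text
23.225 [457.57439069 165.0601769   76.28080421] [1.79917072e+02 2.49858350e-02 8.20743510e+01] [ 0.80948806 -0.03190576 -1.26052414]
```

Emit:
jog_arm:
  targets:
    - {"turn": [0,0,0],"slide": [0.6,0,-12],"claw": 5}
    - {"turn": [0,0,0],"slide": [0,0,-8],"claw": 5}
    - {"turn": [0,0,0],"slide": [0,0,-4],"claw": 5}
    - {"turn": [0,0,0],"slide": [0,0,-2],"claw": 5}
    - {"turn": [0,0,0],"slide": [0,0,0],"claw": 5}

```text
t: 23.85
eef_pos: [457.8, 164.9, 49.7]
tcp_rot: [3.141, 0.001, 1.432]
ft_force: [0.6, -1.1, -0.9]
opening: 0.123
grip_force: 30.0
```

Emit:
jog_arm:
  targets:
    - {"turn": [0,0,0],"slide": [0,0,-1],"claw": 5}
    - {"turn": [0,0,0],"slide": [0,0,0],"claw": 5}

```text
t: 24.1
eef_pos: [457.9, 165.0, 49.3]
tcp_rot: [3.14, 0.0, 1.432]
ft_force: [-1.1, -1.0, 6.1]
opening: 0.125
grip_force: 30.0
```

Emit:
jog_arm:
  targets:
    - {"turn": [0,0,0],"slide": [0,0,0],"claw": 20}
    - {"turn": [0,0,0],"slide": [0,0,0],"claw": 50}
    - {"turn": [0,0,0],"slide": [0,0,0],"claw": 60}
    - {"turn": [0,0,0],"slide": [0,0,0],"claw": 60}
    - {"turn": [0,0,0],"slide": [0,0,0],"claw": 60}

```text
t: 24.72
eef_pos: [457.7, 165.0, 48.7]
tcp_rot: [3.141, 0.001, 1.432]
ft_force: [-0.3, 0.7, -0.0]
opening: 0.56
grip_force: 0.0
```

Emit:
jog_arm:
  targets:
    - {"turn": [0,0,0],"slide": [0,0,15],"claw": 60}
    - {"turn": [0,0,0],"slide": [0,0,45],"claw": 60}
    - {"turn": [0,0,0],"slide": [0,-20,55],"claw": 60}
    - {"turn": [0,0,0],"slide": [0,-38,48],"claw": 60}
    - {"turn": [0,0,0],"slide": [0,0,0],"claw": 60}

```text
t: 25.35
eef_pos: [458.8, 105.6, 215.8]
tcp_rot: [3.134, -0.001, 1.43]
ft_force: [0.7, 0.8, -0.5]
opening: 0.601
grip_force: 0.0
```

```bash
python3 - <<'E'
from h import *
w=read_camera("wrist");f=w["frame"];s=state();print(s["t"],s["eef_pos"],s["opening"])
h=cv2.cvtColor(f,cv2.COLOR_BGR2HSV)
m=cv2.inRange(h,(8,140,110),(36,255,255));m[:,:255]=0;m[:,295:]=0;m[220:]=0
m=cv2.morphologyEx(m,cv2.MORPH_OPEN,np.ones((3,3)));cn=max(cv2.findContours(m,0,1)[0],key=cv2.contourArea)
P=np.array([atz(w,p,77)[:2] for p in cn[:,0]],np.float32);print("handle",cv2.minAreaRect(P),cv2.boundingRect(cn))
g=f.sum(2)//3
print([(int(r),int(g[r,265])) for r in np.nonzero(np.abs(np.diff(g[:80,265].astype(int)))>25)[0]])
c=read_camera("top");T=c["frame"];O=cv2.imread("pics/top.png");np.save("top2.npy",[c],allow_pickle=True)
for n,(x,y) in dict(jarA=(192,155),jarB=(244,147)).items(): print(n,T[y-8:y+9,x-8:x+9].reshape(-1,3).mean(0),O[y-8:y+9,x-8:x+9].reshape(-1,3).mean(0))
for n,(x,y) in dict(w2=(358,182),w1=(358,205),dark=(356,228)).items(): print(n,T[y-4:y+5,x-4:x+5].reshape(-1,3).mean(0).round(),O[y-4:y+5,x-4:x+5].reshape(-1,3).mean(0).round())
for q in look_for("ball_w1_center","top")+look_for("ball_dark_center","top"): print(q)
gg=cv2.cvtColor(T,cv2.COLOR_BGR2GRAY)
for b in((193,156),(244,147)):
    x,y=b;p=cv2.resize(gg[y-25:y+25,x-25:x+25],None,fx=4,fy=4,interpolation=2)
    H=cv2.HoughCircles(p,cv2.HOUGH_GRADIENT,1,30,param1=100,param2=15,minRadius=52,maxRadius=76)
    for q in H[0][:1]:
        uv=((q[0]+.5)/4-.5+x-25,(q[1]+.5)/4-.5+y-25);print(uv,q[2]/4,np.round(atz(c,uv,60)))
E
```

```text
25.4 [458.08413124 106.3071697  213.80564536] 0.6004842286911021
handle ((457.8835754394531, 164.75274658203125), (113.57598114013672, 11.684975624084473), 81.74229431152344) (265, 67, 14, 135)
[(38, 101), (41, 255), (47, 121), (49, 54), (64, 141), (67, 197)]
jarA [178.65397924 183.39446367 188.69204152] [231.66089965 231.67474048 232.2283737 ]
jarB [156.05882353 163.03806228 167.22145329] [236.60899654 236.65051903 237.14532872]
w2 [234. 153.  70.] [184. 199. 203.]
w1 [233. 152.  70.] [174. 190. 194.]
dark [63. 56. 56.] [39. 35. 34.]
{'xy': [355.5, 225.8], 'conf': 0.54}
(np.float32(192.0), np.float32(155.25)) 17.125 [614. 219.  60.]
(np.float32(244.0), np.float32(145.0)) 16.225 [637.  89.  60.]
```

```bash
python3 -c "
from cell import *
print(job_done())"
```

```text
the job is handed in; nothing more can be done
None
```

I handed the job in at about 25 s: one white ball is in each jar, the dark ball is still in the tray, the jars did not move, and the scoop lies back on its grey rest. I saw the first ball in its jar in a picture; for the second I relied on image measurements that matched the first.

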